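# Index a board under the bench magnifier

### The arm

A 6-joint arm with a two-finger parallel gripper is mounted at the origin on the work surface. World frame = base frame: x ahead of the robot, y to its left, z up, the work surface at z = 0. Lengths are in m, angles in rad, forces in N, time in s.
With the tool pointing down it reaches from about 0.275 to 1 m from the base axis. Payload 8.4 kg.
Tool frame: the origin (TCP) lies on the centre line of the jaws, within the pads' length; the fingertips stand 17 mm ahead of it and the grasp point (between the pads) lies 2 mm behind it (bot.tcp_to_tips is the y of the fingertips in the tool frame, in m); y points along the fingers, z is the direction in which the jaws open and shut, and the axes are right-handed (so a half turn about y gives the same grasp; the last joint's range is limited). The gripper opens to 85 mm and grips with 20 to 120 N. Pads are 22 mm wide; open, the fingers measure 114 mm over their backs; the gripper's body (76 mm by 85 mm) begins 54 mm behind the grasp point. The pads swing forward as they close: fully open they stand 13 mm farther back than shut.
Start: joints at [1.172, 0.353, 1.633, -0, 1.155, -0.002], TCP at [0.242, 0.576, 0.248] pointing down, gripper open.
Joint ranges: [-2.63, 2.63], [-0.92, 2.1], [0.06, 2.66], [-1.3, 4.44], [0, 2.69], [-3.02, 3.02]. Speed limits (rad/s): [2.22, 2.22, 2.79, 3.14, 3.14, 3.14].

### API

Orientations are given as a unit quaternion [x, y, z, w].
In Python, from workcell import bot, hand, kinematics, get_obs, vision, hand_in gives the robot as it stands. The module is installed in compiled form; this text tells all that it offers. Calls block until the motion is done:
- bot.reach(position, orientation): joint-space move of the TCP to a pose.
- bot.servo_line(position, ori=None, velocity=0.15): straight line of the TCP; ori=None keeps the orientation; velocity is the mean speed in m/s.
- bot.goto_joints(angles): joint-space move.
- hand.move_gripper(opening, strength=None): finger opening in m; strength is the grip in N (None keeps the last); returns when the fingers have stopped.
- bot.dwell(seconds).
- kinematics.solve_ik(position, orientation): joint angles nearest the present ones, or None.
- get_obs(): the state.
- vision.read_camera(name): name is "scene" or "top"; returns a dict with "frame" (384x512x3 uint8, red, green, blue), "intrinsics" (3x3 intrinsics, pixels), "dist" ([k1, k2, p1, p2, k3] as OpenCV has them; the pictures are not rectified), "view" (4x4, takes a point from world to camera coordinates). Camera axes: x right, y down, z forward; pixel columns grow to the right and rows downward; lengths in m; the calibration is good to about 2 mm. A picture is of the moment at which its call begins. There is no depth.
A pose or a line that the arm cannot do raises bot.IKError and nothing moves.
- hand_in(): hands the job in, once; it reports no verdict.
The state is a dict: "time_s": time; "joint_pos": joint angles; "joint_vel": joint speeds; "joint_efforts": joint torques, N m; "position": TCP position; "orientation": TCP orientation; "wrist_force": force on the tool from outside, world axes, zero at the start; "ft_torque": the same for the moment, N m; "gripper_width": finger opening in m.
Only numpy, scipy, OpenCV 4.12 (cv2) and the standard library are available. Lean on these libraries where they do the work, as an engineer would, in place of code of your own. Each camera call takes 0.05 s, during which the arm holds its last target.

### The job

Bring the round circuit board under the magnifier: push on the turntable's spokes with a fingertip until the arm that carries the round board points straight at the pointed index post, and only then push the magnifier's arm all the way in to its stop, so that the lens stands over that board. Push gently and grip nothing, keep off the three circuit boards themselves, and leave the loose things on the bench where they are.

Things in the scene. Friction and masses are not known exactly. Their poses are not given: they have to be found in the camera images.
- fixture: inspection fixture bolted to the blue mat (mat top at z = 0.003): foot disc 130 mm across, 12 mm high, with a three-armed turntable; flat bars 10 mm high lead to the foot of a magnifier post. Origin on the mat, under the turntable's upright axis; z up; y points from that axis to the index post. Heights below are above this origin. Its place and yaw vary.
- carousel (a joint): turntable angle (rad), counter-clockwise from above positive, no end stops; 0 (or 6.283, any whole turn) when the round board's arm points straight at the index post. Friction 0.12 N m: it stays where it is left. Three spokes 120 degrees apart: aluminium bars 12 mm wide, heights 44 to 58 mm, bare and free to push on from 25 to 74 mm from the axis.
- hub (a point): centre of the hub's top, on the turntable's axis, 66 mm high. The hub is 46 mm across, heights 40 to 66 mm, on an axle 32 mm thick; between foot (12 mm) and spokes (44 mm) the space is open. Each spoke ends in a black 60 x 60 mm plate, heights 56 to 60 mm, centred 105 mm from the axis, with a green circuit board seated on top (it turns along, and could only be lifted straight up).
- round_board: the only round board: green, 48 mm across, 3 mm thick, with chips up to 6 mm in all, on one arm; origin at the centre of its underside, 105 mm from the axis, 60 mm high
- square_board: the square green board, 46 x 46 x 3 mm, with chips up to 7 mm in all, on the next arm counter-clockwise (from above); origin as for the round board
- strip_board: the narrow green board, 58 x 20 x 3 mm, with chips up to 5 mm in all, on the third arm; origin as for the round board
- station (a point): the inspection place, fixed to the fixture: 105 mm from the turntable's axis towards the index post, 64 mm high; the round board's centre belongs here, and the lens stands straight above it when its arm is in
- index_post (a point): tip of the index post, a fixed upright steel pin with a pointed top, 12 mm thick, 74 mm high, 158 mm from the turntable's axis, just outside the circle of the arms (plate corners reach 138 mm)
- lens_arm (a joint): magnifier arm's angle about its post (rad): 0 = fully in, at its stop, lens over the station; grows outward, clockwise from above, to 1.7, so it is pushed in counter-clockwise. Friction 0.12 N m: it stays where it is left. The arm is a level bar 12 mm wide, heights 108 to 122 mm, bare from 20 to 95 mm from the post's axis.
- lens (a point): centre of the lens, 115 mm high, 139 mm from the post's axis: clear glass 74 mm across in a black ring 86 mm across and 14 mm high, at the end of the magnifier's arm
- post (a point): top of the magnifier's post, on its axis, 130 mm high; in the fixture's frame at x = 110 mm, y = 190 mm. Post 20 mm thick, collar at the arm 32 mm, foot 68 mm across
- flux_jar: bystander, loose: a small closed jar, 44 mm across, 45 mm tall, upright; origin at the middle of its underside
- solder_reel: bystander, loose: an upright grey solder reel, 56 mm across, 40 mm tall; origin at the middle of its underside
- bit_case: bystander, loose: a flat black case of screwdriver bits, 100 x 70 x 18 mm; origin at the middle of its underside
- tweezers: bystander, loose: steel tweezers lying flat, 125 mm long, 10 mm high; origin at the middle of its underside (on its length)
- screwdriver: bystander, loose: a small screwdriver lying flat, 150 mm long; origin at the middle of its underside (on its length)
- parts_tray: bystander, loose: an empty clear open tray, 90 x 110 mm, 35 mm tall; origin at the middle of its underside
- wick_spool: bystander, loose: a flat white spool, 50 mm across, 12 mm high; origin at the middle of its underside
- brush: bystander, loose: a small wooden brush lying flat, 150 mm long; origin at the middle of its underside (on its length)

How it is judged:
On the way, in this order (a step that is already met when the one before it is completed fails the run):
1. the round board is brought to the inspection place and rests there while the magnifier is still swung out (horizontal distance between round_board and station below 0.01 m and value of joint lens_arm above 0.7 rad and velocity of joint carousel between -0.05 and 0.05 rad/s), for 0.2 s.
2. the magnifier's arm is pushed in over the round board (horizontal distance between round_board and station below 0.01 m and value of joint lens_arm below 0.07 rad), for 0.2 s.
At the end, for the whole second after the job is handed in: The round board's centre is within 10 mm, seen from above, of the inspection place (the whole board is then seen through the lens), the magnifier's arm is within 0.07 rad of its inner stop, and both are at rest (all of step 2 and velocity of joint carousel between -0.05 and 0.05 rad/s and velocity of joint lens_arm between -0.05 and 0.05 rad/s); the robot touches nothing.
It fails at once if a circuit board was touched (contact force between any of the fingers, the arm and round_board above 0.5 N or contact force between any of the fingers, the arm and square_board above 0.5 N or contact force between any of the fingers, the arm and strip_board above 0.5 N).
It fails at once if a circuit board was lifted off its plate (height (world z) of any of round_board, square_board, strip_board above 0.068 m).
It fails at once if the fixture was gripped or shoved hard (over 25 N) (contact force between any of the fingers, the arm and fixture above 25 N).
It fails at once if a loose thing on the bench was moved, lifted or carried (over 15 mm) (distance of any of flux_jar, solder_reel, bit_case, tweezers, screwdriver, parts_tray, wick_spool, brush from where it was at the start of the episode above 0.015 m).
It also fails if it takes over 64 s, if anything falls off the work surface, if the arm or the gripper's body presses on something with over 40 N, if the wrist force passes 120 N, or if a joint passes its speed limit or range.

## Working session

There is one attempt and no reset: what is moved stays moved. The work goes in short steps, each a Python script; the robot and the scene stay as the last script left them, time stands still between calls to the robot, and variables do not carry over. Pictures are saved under pics/ and viewed, and the job is handed in when it is done.

```bash
mkdir -p pics
python3 - <<'E'
from workcell import *
import cv2,pickle
d={}
for n in("scene","top"):
    r=vision.read_camera(n); d[n]=r
    cv2.imwrite(f"pics/a_{n}.png",cv2.resize(r["frame"][:,:,::-1],None,fx=1.5,fy=1.5,interpolation=cv2.INTER_CUBIC))
    print(n,r["intrinsics"].tolist(),r["dist"],r["view"].round(4).tolist())
pickle.dump(d,open("a.pkl","wb"))
o=get_obs();print({k:o[k] for k in("time_s","position","orientation","wrist_force","gripper_width")},bot.tcp_to_tips)
E
```

```text
scene [[376.6102857082239, 0.0, 254.9563558256474], [0.0, 376.6102857082239, 190.0425229229397], [0.0, 0.0, 1.0]] [0.03207306 0.         0.         0.         0.        ] [[0.8263, 0.5631, 0.012, -0.4524], [0.3681, -0.5237, -0.7683, -0.1077], [-0.4263, 0.6393, -0.64, 1.2297], [0.0, 0.0, 0.0, 1.0]]
top [[370.5397451671396, 0.0, 259.5341237771864], [0.0, 370.5397451671396, 188.08278958567158], [0.0, 0.0, 1.0]] [-0.00533774  0.          0.          0.          0.        ] [[0.0061, -0.9999, 0.0155, -0.0291], [-0.9971, -0.0073, -0.0762, 0.5573], [0.0763, -0.0149, -0.997, 0.8358], [0.0, 0.0, 0.0, 1.0]]
{'time_s': 0.1, 'position': array([0.24137765, 0.57605995, 0.24764726]), 'orientation': array([ 0.69367771, -0.13943317,  0.13926757, -0.69280168]), 'wrist_force': array([ 0.39112837,  0.00242144, -0.51038695]), 'gripper_width': 0.08497307557296625} 0.017
```

View pics/a_scene.png

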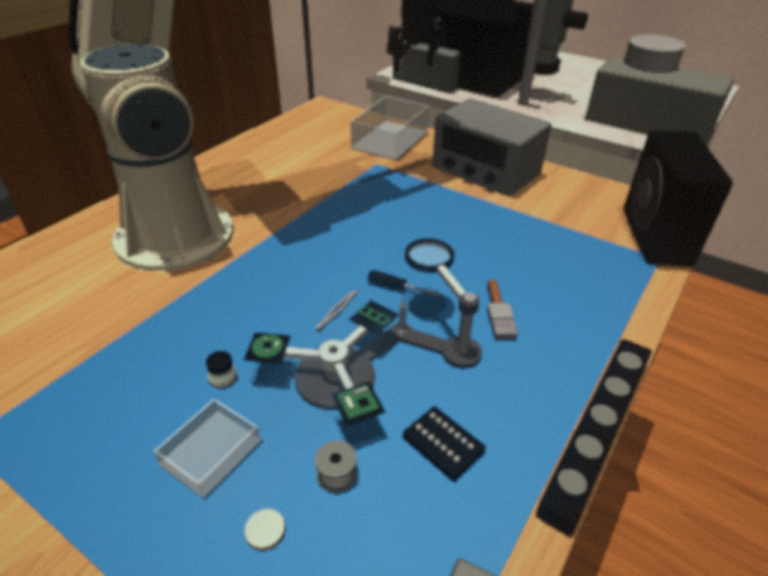

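View pics/a_top.png

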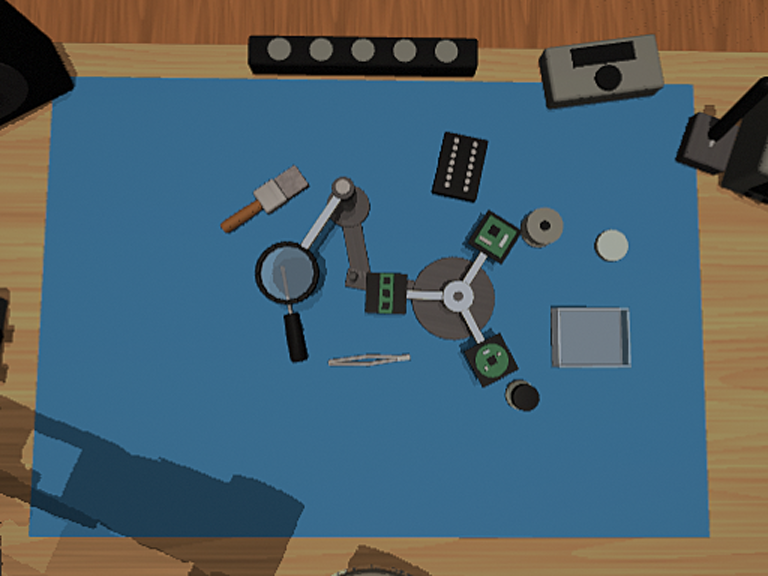

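```bash
cat > fit.py <<'E'
import numpy as np,cv2,pickle
from scipy.optimize import least_squares
def proj(r,P):
    V=np.array(r["view"]);rv=cv2.Rodrigues(V[:3,:3])[0]
    return cv2.projectPoints(np.array(P,float),rv,V[:3,3],np.array(r["intrinsics"]),np.array(r["dist"]))[0].reshape(-1,2)
def R(a):return np.array([[np.cos(a),-np.sin(a)],[np.sin(a),np.cos(a)]])
def model(p):
    x,y,yaw,car,lens=p
    def W(xy,h): return np.r_[np.array([x,y])+R(yaw)@np.array(xy),0.003+h]
    b=lambda k:R(car+k*2*np.pi/3)@np.array([0,.105])
    post=np.array([.110,.190]); l=post+R(-lens)@np.array([-.110,-.085])
    return dict(hub=W([0,0],.066),index=W([0,.158],.074),post=W(post,.130),lens=W(l,.115),
      round=W(b(0),.063),square=W(b(1),.063),strip=W(b(2),.063),station=W([0,.105],.063))
def fit(d,obs,p0):
    def f(p):
        m=model(p);e=[]
        for c in obs:
            ks=list(obs[c]);e.append((proj(d[c],[m[k] for k in ks])-np.array([obs[c][k] for k in ks])/1.5).ravel())
        return np.concatenate(e)
    s=least_squares(f,p0,loss="soft_l1");return s.x,f
E
cat > f1.py <<'E'
from fit import *
d=pickle.load(open("a.pkl","rb"))
obs=dict(top=dict(hub=(458,296),post=(343,187),lens=(287,272),round=(491,360),square=(494,236),strip=(386,293)),
scene=dict(hub=(334,350),post=(469,299),round=(267,346),square=(361,402),strip=(374,316),lens=(429,254)))
p,f=fit(d,obs,[.5,-.1,0.2,2.3,.9])
print(p.round(4));print((f(p).reshape(-1,2)*1.5).round(1).tolist())
m=model(p)
for k in m:print(k,m[k].round(3))
for c in d:
    im=d[c]["frame"][:,:,::-1].copy();im=cv2.resize(im,None,fx=2,fy=2,interpolation=cv2.INTER_CUBIC)
    q=proj(d[c],list(m.values()))*2
    for u,v in q:cv2.drawMarker(im,(int(u),int(v)),(0,0,255),0,10,1)
    u,v=q[0].astype(int);cv2.imwrite(f"pics/f_{c}.png",im[max(0,v-250):v+250,max(0,u-350):u+300])
E
python3 f1.py
```

```text
[ 0.5357 -0.1239 -0.1949  2.2552  1.0356]
[[-0.7, -1.0], [-0.9, -1.8], [-0.4, -0.4], [0.2, -0.8], [0.4, -0.9], [-0.7, -0.8], [-2.2, 0.3], [-0.1, -1.8], [-1.2, -0.1], [-4.0, -0.8], [-1.5, -1.0], [-0.6, 1.4]]
hub [ 0.536 -0.124  0.069]
index [0.566 0.031 0.077]
post [0.68  0.041 0.133]
lens [0.564 0.117 0.118]
round [ 0.443 -0.173  0.066]
square [ 0.625 -0.179  0.066]
strip [ 0.539 -0.019  0.066]
station [ 0.556 -0.021  0.066]
```

View pics/f_top.png

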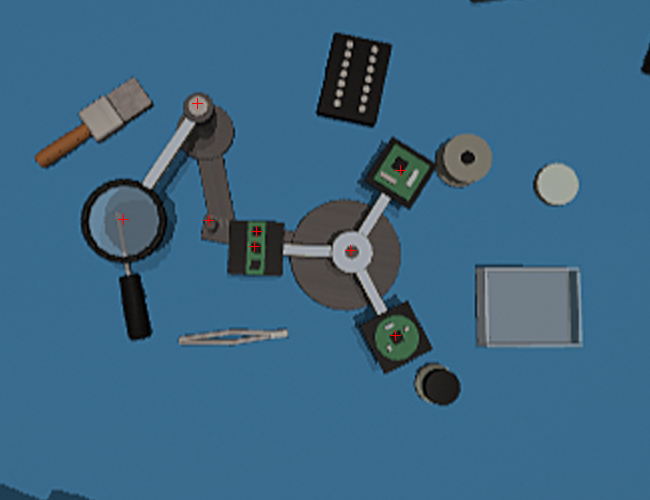

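View pics/f_scene.png

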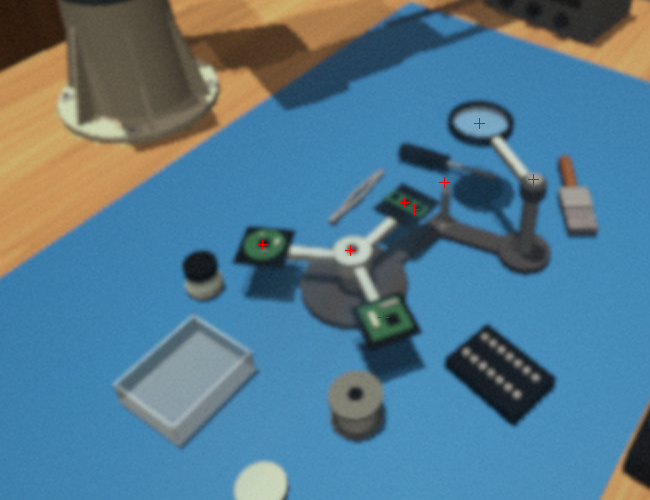

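```bash
cat > h.py <<'E'
from workcell import *
from fit import *
from scipy.spatial.transform import Rotation as Ro
P=np.array([.5357,-.1239,-.1949,2.2552,1.0356])
def ori(a):  # tool z along world angle a, y down
    z=np.array([np.cos(a),np.sin(a),0]);y=np.array([0,0,-1.]);x=np.cross(y,z)
    return Ro.from_matrix(np.c_[x,y,z]).as_quat()
def spoke(car,off,r=.055,z=.055,s=1,p=P):
    """pose of finger on CCW side of spoke at carousel angle car"""
    phi=p[2]+car+np.pi/2
    u=np.array([np.cos(phi),np.sin(phi)]);t=np.array([-u[1],u[0]])
    xy=p[:2]+r*u+off*t
    return np.r_[xy,z],ori(phi+(np.pi/2 if s>0 else -np.pi/2))
def bar(l,off,r=.07,z=.116,s=1,p=P):
    """finger on outer (CW) side of lens bar at angle l"""
    pw=p[:2]+R(p[2])@np.array([.11,.19]); a=np.arctan2(-.085,-.110)-l+p[2]
    u=np.array([np.cos(a),np.sin(a)]);t=np.array([u[1],-u[0]])
    xy=pw+r*u+off*t
    return np.r_[xy,z],ori(a+s*np.pi/2)
E
python3 - <<'E'
from h import *
for s in(1,-1):
    for c,o in((2.255,.036),(1.7,.0205),(1.1,.0205),(.6,.0205),(0,.0205)):
        q=kinematics.solve_ik(*spoke(c,o,s=s));print(s,c,None if q is None else np.round(q,2))
    for l in(1.036,.5,0):
        q=kinematics.solve_ik(*bar(l,.0205,s=s));print('bar',s,l,None if q is None else np.round(q,2))
E
```

```text
1 2.255 [-0.35  0.48  1.96 -0.    0.7   0.73]
1 1.7 [-0.29  0.44  2.04 -0.    0.66  1.35]
1 1.1 [-0.22  0.43  2.06 -0.    0.65  2.02]
1 0.6 [-0.17  0.44  2.04 -0.    0.66  2.57]
1 0 None
bar 1 1.036 [ 0.15  0.52  1.7  -0.    0.92  2.29]
bar 1 0.5 [ 0.1   0.49  1.76 -0.    0.9   1.71]
bar 1 0 [ 0.04  0.48  1.77 -0.    0.89  1.15]
-1 2.255 [-0.35  0.48  1.96 -0.    0.7  -2.41]
-1 1.7 [-0.29  0.44  2.04 -0.    0.66 -1.79]
-1 1.1 [-0.22  0.43  2.06 -0.    0.65 -1.13]
-1 0.6 [-0.17  0.44  2.04 -0.    0.66 -0.57]
-1 0 [-0.13  0.48  1.97 -0.    0.69  0.07]
bar -1 1.036 [ 0.15  0.52  1.7  -0.    0.92 -0.85]
bar -1 0.5 [ 0.1   0.49  1.76 -0.    0.9  -1.43]
bar -1 0 [ 0.04  0.48  1.77 -0.    0.89 -1.99]
```

Run:
```python
from h import *
hand.move_gripper(0.0)
print(get_obs()["time_s"])
p,o=spoke(2.2552,.038,s=-1)
bot.reach(p+[0,0,.19],o); print(get_obs()["time_s"])
bot.servo_line(p+[0,0,.05],velocity=.2)
bot.servo_line(p,velocity=.1); ob=get_obs();print(ob["time_s"],ob["position"],p,ob["wrist_force"],ob["gripper_width"])
for n in("scene","top"):
    r=vision.read_camera(n);cv2.imwrite(f"pics/b_{n}.png",cv2.resize(r["frame"][:,:,::-1],None,fx=1.5,fy=1.5,interpolation=cv2.INTER_CUBIC))
```

```text
0.8667
3.7
5.2 [ 0.50535872 -0.18342519  0.0554157 ] [ 0.50502599 -0.18329786  0.055     ] [0.68653035 0.02820097 0.15024606] 0.00022779835787351173
```

View pics/b_scene.png

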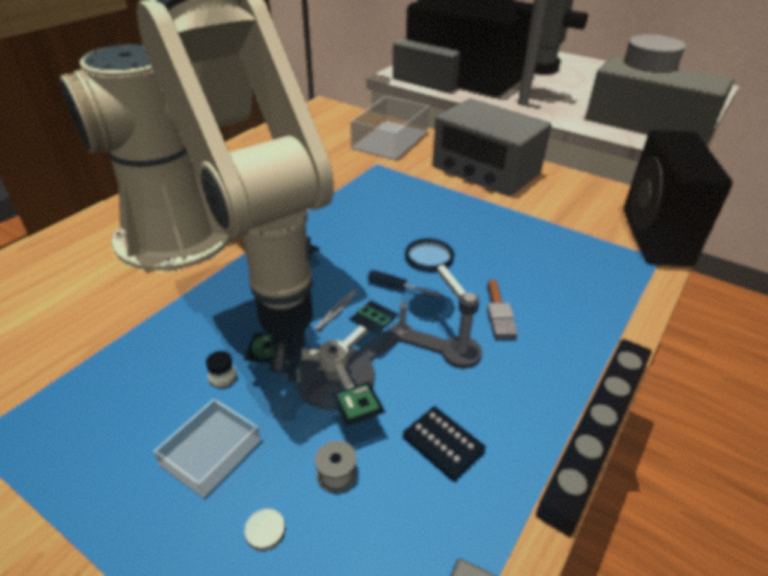

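View pics/b_top.png

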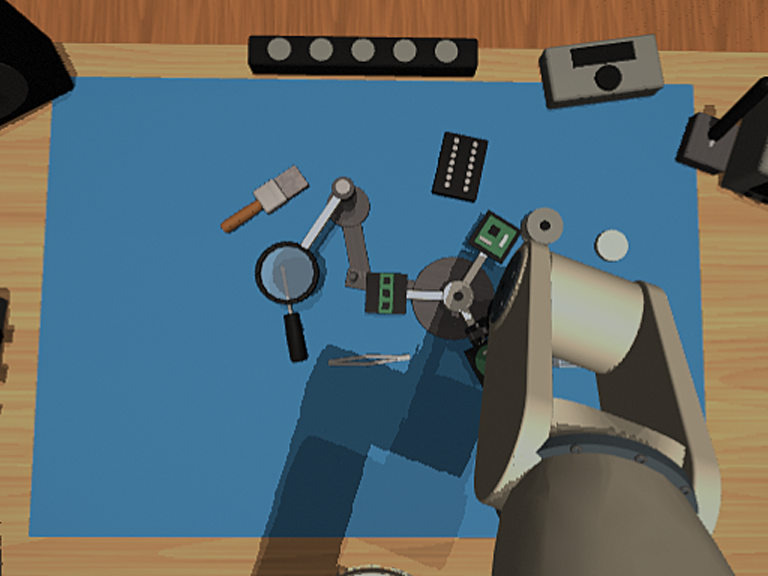

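Fingertips are in the gap beside the round board's spoke (scene about 280,365), nothing disturbed. Now I push along the arc, stopping short.

Run:
```python
from h import *
p,o=spoke(2.2552,.0205,s=-1)
bot.servo_line(p,o,velocity=.05);ob=get_obs();print(ob["time_s"],ob["wrist_force"].round(1))
for c in np.arange(2.05,.3,-.25):
    p,o=spoke(c,.0205,s=-1); bot.servo_line(p,o,velocity=.07)
    ob=get_obs();print(round(c,2),ob["time_s"],ob["wrist_force"].round(1),ob["ft_torque"].round(2))
    if np.linalg.norm(ob["wrist_force"])>15: break
d={}
for n in("scene","top"):
    r=vision.read_camera(n);d[n]=r;cv2.imwrite(f"pics/c_{n}.png",cv2.resize(r["frame"][:,:,::-1],None,fx=1.5,fy=1.5,interpolation=cv2.INTER_CUBIC))
pickle.dump(d,open("c.pkl","wb"))
```

```text
5.8 [ 0.8 -0.3  0.1]
2.05 6.1583 [ 0.7  0.7 -0.1] [0.05 0.05 0.01]
1.8 6.5583 [ 0.1 -0.8  0. ] [-0.01 -0.05 -0.  ]
1.55 6.9583 [ 0.4  0.6 -0.2] [ 0.    0.   -0.06]
1.3 7.3583 [ 0.5  0.5 -0.3] [ 0.02 -0.02 -0.03]
1.05 7.7583 [-0.3 -0.4 -0.2] [ 0.02  0.05 -0.02]
0.8 8.1583 [-0.3  0.7  0.1] [ 0.01  0.02 -0.04]
0.55 8.5583 [-0.2  0.3  0.3] [-0.01  0.01 -0.03]
```

View pics/c_scene.png

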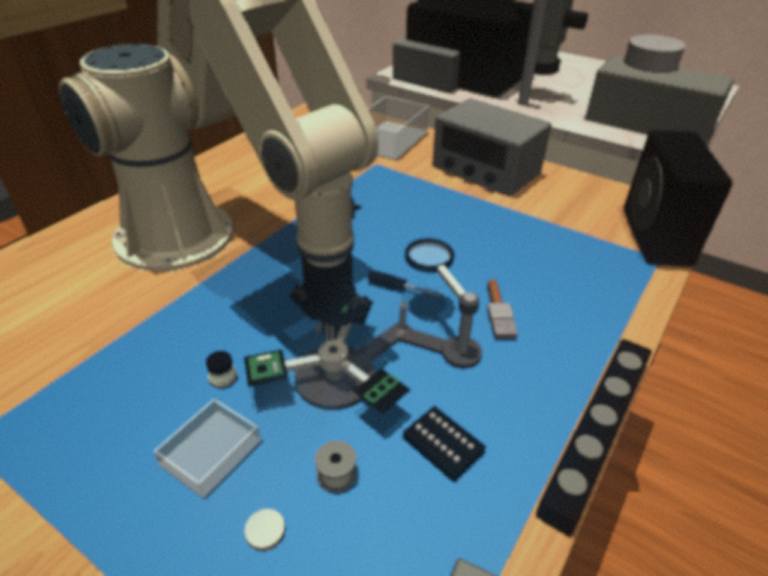

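View pics/c_top.png

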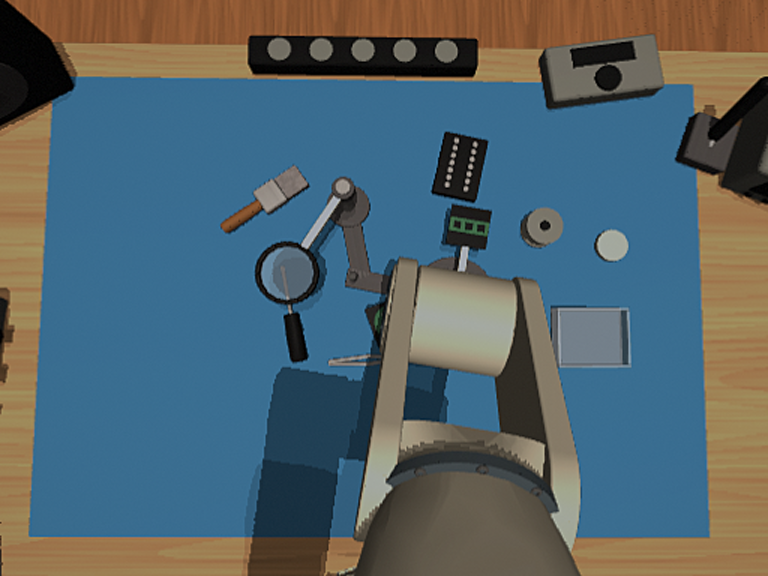

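The turntable has turned with the finger: strip board top (469,226), square board scene (266,367). I'll estimate the angle.

```bash
cat >> h.py <<'E'
def carfit(d,obs,c0,l0=None):
    def f(c):
        m=model(np.r_[P[:3],c,P[4]]);return np.concatenate([(proj(d[c_],[m[k]])[0]-np.array(v)/1.5) for c_ in obs for k,v in obs[c_].items()])
    s=least_squares(f,[c0]);return s.x[0],(f(s.x)*1.5).round(1)
E
python3 - <<'E'
from h import *
d=pickle.load(open("c.pkl","rb"))
print(carfit(d,dict(top=dict(strip=(469,226)),scene=dict(square=(266,367),strip=(382,390))),.5))
E
```

```text
(np.float64(0.5589259941660454), array([-0.9, -0.9, -2.1, -1.3, -1.2, -1.7]))
```

Run:
```python
from h import *
for c,v in ((.36,.06),(.17,.05),(.08,.03),(-.006,.02)):
    p,o=spoke(c,.0205,s=-1); bot.servo_line(p,o,velocity=v)
bot.dwell(.1)
ob=get_obs();print(ob["time_s"],ob["wrist_force"].round(1),ob["position"]-p)
p,o=spoke(-.006,.035,s=-1); bot.servo_line(p,o,velocity=.05)
bot.servo_line(p+[0,0,.2],velocity=.2)
# aside towards robot/right so cameras see
q=get_obs()["joint_pos"].copy();q[0]-=.8;bot.goto_joints(q)
d={}
for n in("scene","top"):
    r=vision.read_camera(n);d[n]=r;cv2.imwrite(f"pics/d_{n}.png",cv2.resize(r["frame"][:,:,::-1],None,fx=1.5,fy=1.5,interpolation=cv2.INTER_CUBIC))
pickle.dump(d,open("d.pkl","wb"));print(get_obs()["time_s"])
```

```text
10.2 [-0.8  0.4  0.4] [-1.69334817e-04 -6.84756542e-05 -2.22637140e-05]
13.3833
```

View pics/d_scene.png

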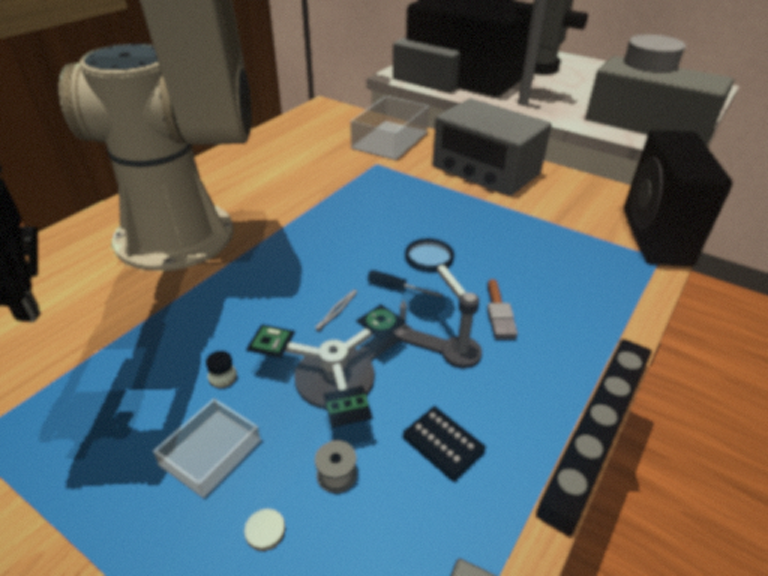

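View pics/d_top.png

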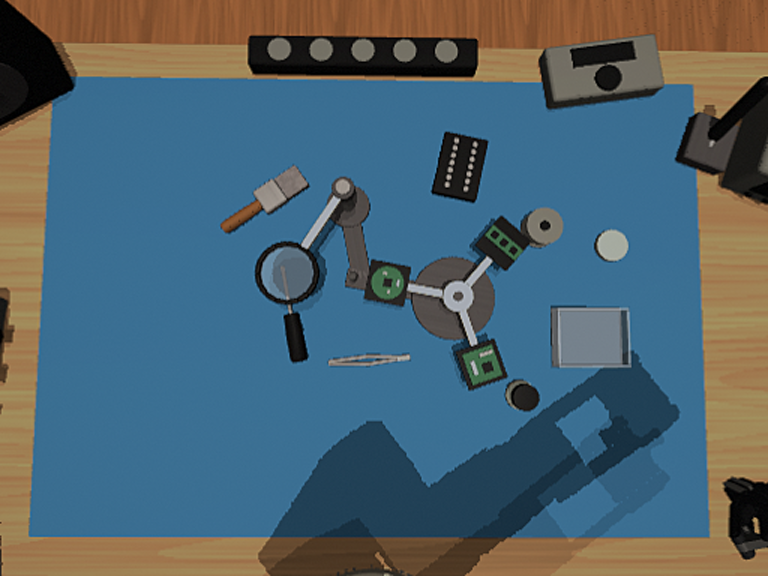

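Round board now top (388,283), scene (380,320), beside the index post. I'll refit everything and check against independently marked index points.

Run:
```python
from h import *
d=pickle.load(open("d.pkl","rb"))
obs=dict(top=dict(hub=(458,296),post=(343,187),lens=(287,272),round=(388,283),square=(481,364),strip=(504,242)),
scene=dict(hub=(334,350),post=(469,299),round=(380,320),square=(271,341),strip=(348,405),lens=(429,254)))
print(carfit(d,{c:{k:obs[c][k] for k in("round","square","strip")} for c in obs},0.))
p,f=fit(d,obs,P);print(p.round(4),(f(p)*1.5).round(1))
m=model(p);print(np.linalg.norm(m["round"]-m["station"]))
for c in d:
    im=cv2.resize(d[c]["frame"][:,:,::-1],None,fx=4,fy=4,interpolation=cv2.INTER_CUBIC)
    q=proj(d[c],list(m.values()))*4+1.5
    for u,v in q:cv2.drawMarker(im,(int(u),int(v)),(0,0,255),0,14,1)
    u,v=q[-1].astype(int);cv2.imwrite(f"pics/e_{c}.png",im[max(0,v-250):v+250,max(0,u-320):u+320])
```

```text
(np.float64(0.014020213272413283), array([-1.5, -1.2,  0.5, -0.5, -1.2, -0.7, -0.5, -0.9, -1.9, -2. , -1.4,
       -1. ]))
[ 0.5358 -0.1246 -0.1925  0.0093  1.0414] [-0.2 -1.  -0.6 -1.6 -0.4 -0.4 -1.  -1.5  0.9 -0.6 -0.5 -0.7 -2.4  0.6
 -0.4 -1.7 -0.6 -0.5 -2.1 -1.8 -1.8 -0.5 -0.6  1.4]
0.0009712749930064162
```

View pics/e_top.png

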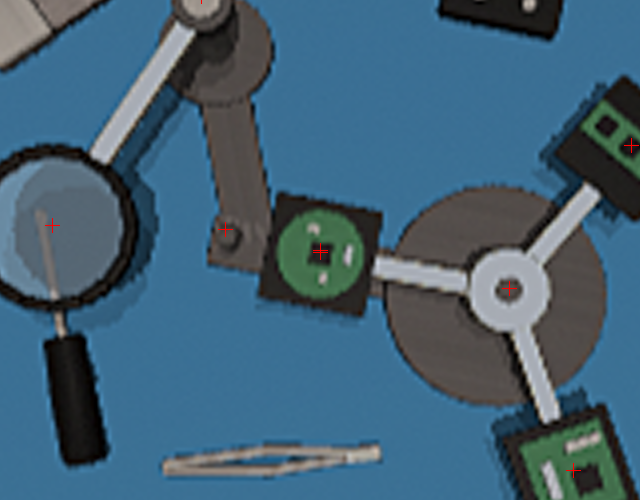

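Run:
```python
from h import *
L=1.04;z=.114
p,o=bar(L,.040,z=z,s=-1)
bot.reach(p+[0,0,.16],o); bot.servo_line(p+[0,0,.03],velocity=.25); bot.servo_line(p,velocity=.1)
f0=get_obs()["wrist_force"];print(get_obs()["time_s"],f0.round(1))
p,o=bar(L,.0205,z=z,s=-1);bot.servo_line(p,o,velocity=.05)
for l in (.9,.7,.5,.35,.22,.14):
    p,o=bar(l,.0205,z=z,s=-1);bot.servo_line(p,o,velocity=.06)
    ob=get_obs();print(l,ob["time_s"],(ob["wrist_force"]).round(1),ob["ft_torque"].round(2))
    if np.linalg.norm(ob["wrist_force"])>8: break
d={}
for n in("scene","top"):
    r=vision.read_camera(n);d[n]=r;cv2.imwrite(f"pics/g_{n}.png",cv2.resize(r["frame"][:,:,::-1],None,fx=1.5,fy=1.5,interpolation=cv2.INTER_CUBIC))
```

```text
16.7167 [ 0.5  0.1 -0.3]
0.9 17.575 [-0.4  0.1  0.2] [ 0.01  0.01 -0.05]
0.7 17.9667 [ 0.4 -0.4 -0.7] [ 0.03  0.02 -0.02]
0.5 18.3583 [ 0.4  0.3 -0.5] [ 0.01 -0.03  0.  ]
0.35 18.6917 [ 0.1 -1.   0.6] [-0.03 -0.   -0.02]
0.22 19.0 [ 0.8  0.3 -0.3] [0.07 0.06 0.03]
0.14 19.25 [ 0.1  0.6 -0.1] [0.01 0.03 0.02]
```

View pics/g_scene.png

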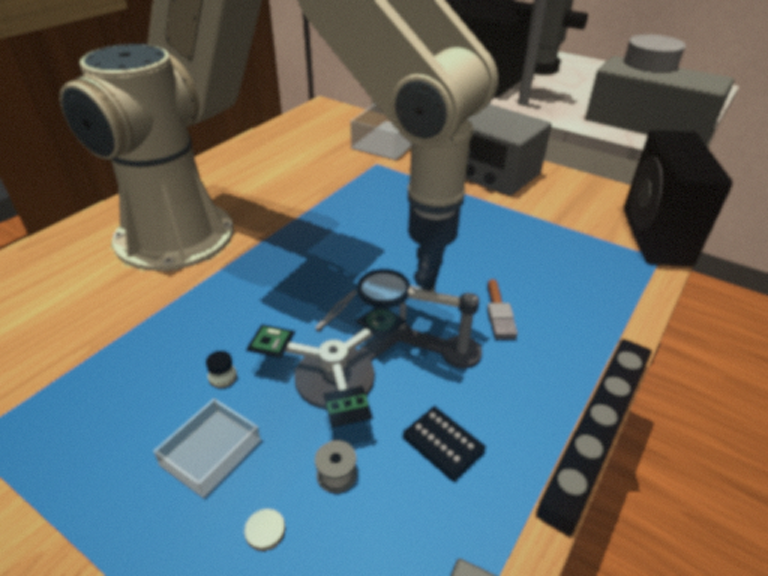

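View pics/g_top.png

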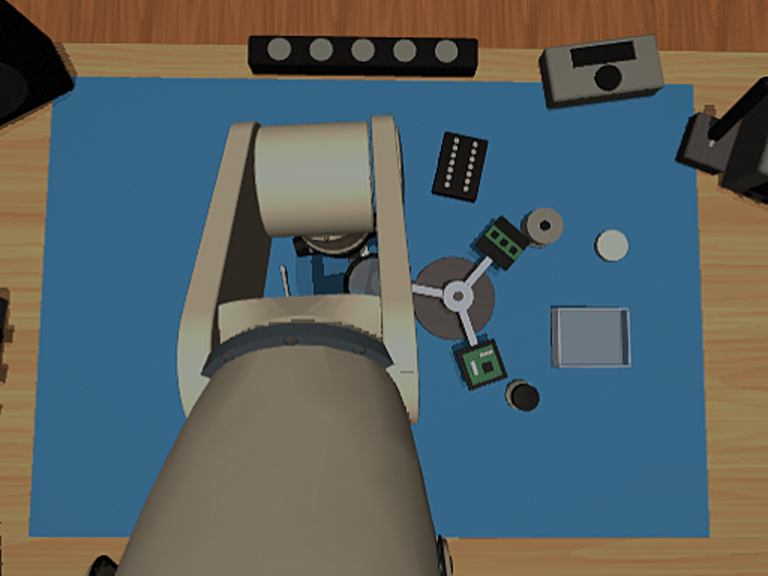

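Run:
```python
from h import *
z=.114
for l in np.arange(.12,-.07,-.012):
    p,o=bar(l,.0205,z=z,s=-1);bot.servo_line(p,o,velocity=.02)
    f=np.mean([ (bot.dwell(.02),get_obs()["wrist_force"])[1] for _ in range(2)],axis=0)
    print(round(l,3),f.round(1))
    if np.linalg.norm(f)>5: break
p,o=bar(l,.035,z=z,s=-1); bot.servo_line(p,o,velocity=.05)
bot.servo_line(p+[0,0,.16],velocity=.2)
q=get_obs()["joint_pos"].copy();q[0]+=.9;bot.goto_joints(q)
d={}
for n in("scene","top"):
    r=vision.read_camera(n);d[n]=r;cv2.imwrite(f"pics/i_{n}.png",cv2.resize(r["frame"][:,:,::-1],None,fx=1.5,fy=1.5,interpolation=cv2.INTER_CUBIC))
pickle.dump(d,open("i.pkl","wb"));print(get_obs()["time_s"])
```

```text
0.12 [-0.5  1.  -0.3]
0.108 [-0.   2.3 -0.2]
0.096 [ 0.3  1.1 -0.3]
0.084 [0.1 1.1 0.4]
0.072 [-0.2  1.2  0.1]
0.06 [ 0.2  1.2 -0.2]
0.048 [0.1 1.6 0.4]
0.036 [0.8 1.2 1.1]
0.024 [-0.1  1.5  0.6]
0.012 [0.4 1.3 0.6]
0.0 [0.4 1.  0.4]
-0.012 [-0.7  5.   1.4]
26.1417
```

View pics/i_scene.png

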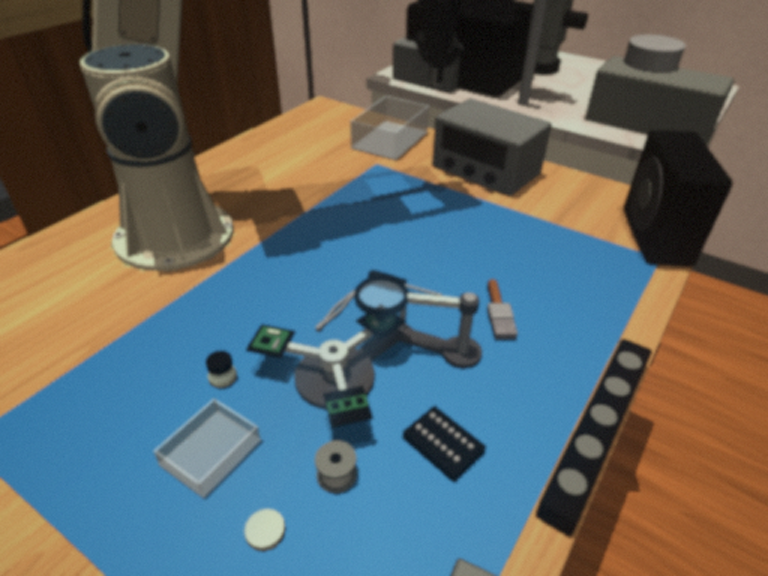

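View pics/i_top.png

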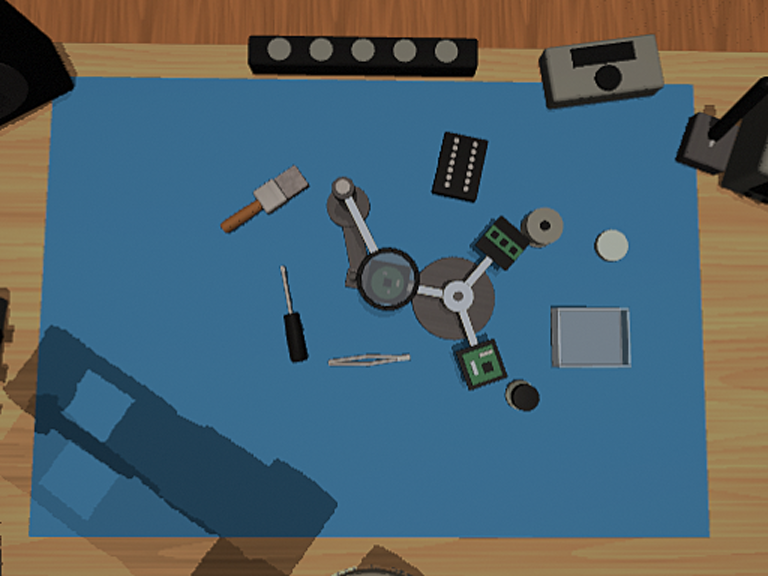

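The lens (top 388,278) now stands over the round board (388,283). The loose things look unmoved; the dark shape behind the lens in the scene view is the screwdriver handle. I'll check the numbers.

Run:
```python
from h import *
d=pickle.load(open("i.pkl","rb"));a=pickle.load(open("a.pkl","rb"))
obs=dict(top=dict(hub=(458,296),post=(343,187),lens=(388,278),round=(388,283),square=(481,364),strip=(504,242)),
scene=dict(hub=(334,350),post=(469,299),square=(271,341),strip=(348,405),lens=(382,295)))
p,f=fit(d,obs,np.r_[P[:3],0,0]);print(p.round(4),(f(p)*1.5).round(1))
g=[cv2.cvtColor(x["top"]["frame"],cv2.COLOR_RGB2GRAY).astype(int) for x in(a,d)]
df=(abs(g[0]-g[1])>25).astype(np.uint8)*255
cv2.imwrite("pics/diff.png",cv2.resize(df,None,fx=1.5,fy=1.5))
o=get_obs();print(o["time_s"],o["wrist_force"].round(1))
```

```text
[ 0.5357 -0.1245 -0.1975  0.0179  0.0042] [-0.3 -0.9 -0.2 -2.  -0.8 -0.2 -1.1 -1.1  1.  -0.6 -0.8 -0.7 -2.5  0.5
 -0.2 -1.3 -2.3 -1.7 -1.6 -0.7 -1.6  0.9]
26.1417 [-0.2  0.   0. ]
```

View pics/diff.png

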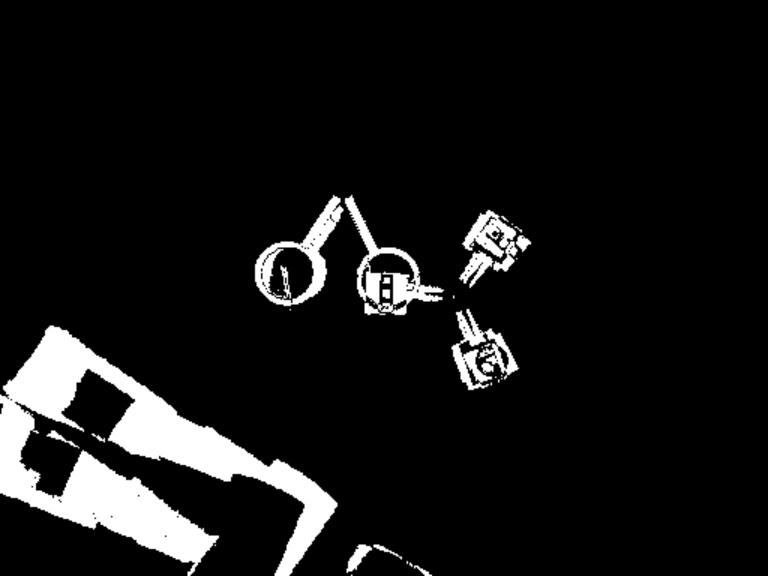

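Only the carousel, the lens arm and the robot's shadow differ from the start picture, so I'm handing in.

```bash
python3 -c "
from workcell import *
hand_in()"
```

```text
the job is handed in; nothing more can be done
```

The round board is under the magnifier and the job is handed in. `hand_in` gives no verdict, so this rests on my own last checks.

With the jaws shut, I pushed the round board's spoke about 2.25 rad clockwise to the index post. I backed off and checked its position in the pictures. I then pushed the magnifier's arm in until the wrist force rose to about 5 N at its stop.

**Last checks:**
- **Carousel:** fitted at 0.018 rad, with the fits ranging from 0.009 to 0.018. That puts the round board about 1–2 mm from the inspection place, against 10 mm allowed.
- **Lens arm:** fitted at 0.004 rad from its stop, against 0.07 allowed. It was at about 1.04 rad while the board was being brought in.
- **Loose things:** comparing the top-camera pictures from the start and the end, only the turntable, the magnifier and the robot with its shadow had changed.
- **Forces and time:** the highest wrist force I read was about 5 N, taken between moves. At hand-in the arm was clear of everything, at 26 s on the clock.

No check failed. The image fits leave errors of up to about 2.5 pixels in the enlarged pictures, roughly 2–3 mm.

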